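Park the loaded equipment carrier, free the empty one

ROBOT

A 6-joint arm with a two-finger parallel gripper is mounted at the origin on the work surface. World frame = base frame: x ahead of the robot, y to its left, z up, the work surface at z = 0. Lengths are in mm, angles in rad, forces in N, time in s.
With the tool pointing down it reaches from about 400 to 925 mm from the base axis. Payload 12.5 kg.
Tool frame: the origin (TCP) lies on the centre line of the jaws, within the pads' length; the fingertips stand 17 mm ahead of it and the grasp point (between the pads) lies 2 mm behind it; z points along the fingers, y is the line along which they close (so a half turn about z gives the same grasp; the last joint's range is limited). The gripper opens to 95 mm and grips with 3 to 60 N. Pads are 20 mm wide; open, the fingers measure 119 mm over their backs; the gripper's body (75 mm by 180 mm) begins 59 mm behind the grasp point.
Start: joints at [1.233, 0.491, 1.559, -0, 1.092, -0.106], TCP at [143.562, 608.305, 231.661] pointing down, gripper open.
Joint ranges: [-3.1, 3.1], [-0.84, 2.19], [0.05, 2.79], [-1.13, 4.28], [0.06, 2.93], [-2.69, 2.69]. Speed limits (rad/s): [2.22, 2.22, 2.79, 3.14, 3.14, 3.14].

INTERFACE

Orientations are given as [roll, pitch, yaw] about the fixed x, y, z axes, in that order (R = Rz(yaw) Ry(pitch) Rx(roll)).
In Python, from cell import env gives the robot as it stands.
- The arm moves only by the tool drive_tool, never from a script. Its argument "deltas" is text: rows parted by semicolons, each of 4 numbers parted by spaces: the shift along the world's x, y, z normalised to -1 to 1, where 1 is 100 mm, then the turn about the world's z normalised to -1 to 1, where 1 is 180 degrees. A call has 1 to 10 rows; each row shifts and turns the commanded pose from where the row before left it; what a row does not reach is not made up. A row lasts 1/12 s, in which the tool goes at most 41.7 mm and 7.16 degrees, less where a joint would pass 70% of its speed; a pose out of reach is approached as far as the arm can. A call with a number of a shift or a turn outside -1 to 1 is refused whole. A call with a gripper value outside its range is refused whole. "gripper" is the closure, from 0 (fully open) to 1 (shut), set as the call begins (left out, the last holds). The fingers move at their own pace and stop on an object; the grip force is fixed at half the most. Time passes only in rows, so rows that do not move let the fingers close. It gives the time, the measured TCP pose, the force, the opening and the grip force at its end, in the units of the state.
- env.state(): the state, without advancing time (a new reading comes with each control period).
- env.read_camera(name): name is "scene" or "top" or "wrist"; returns (picture, depth): 400x640x3 uint8, red, green, blue; 400x640 float32, mm along the optical axis (not along the pixel's ray), 0 where there is no reading.
- env.camera_params(name): a dict with "mtx" (3x3 intrinsics, pixels), "camera_from_world" (4x4, takes a point from world to camera coordinates); the wrist camera has in their place "mount" (4x4, takes a point from camera to tool coordinates, whose origin is the TCP and whose axes are the flange's). Camera axes: x right, y down, z forward; pixel columns grow to the right and rows downward; lengths in mm; the calibration is good to about 2 mm. A picture is of the moment at which its call begins: read the wrist's pose just before it. camera_params takes no time and is no camera call.
- env.job_done(): hands the job in; it is judged then, once.
The state is a dict: "t": time; "joints": joint angles; "qvel": joint speeds; "tau": joint torques, N m; "eef_pos": TCP position; "tcp_rot": TCP orientation; "ft_force": force on the tool from outside, world axes, zero at the start; "moment": the same for the moment, N m; "opening": opening from 0.0 (shut) to 1.0 (fully open); "grip_force": force on a finger pad.
Only numpy, scipy, OpenCV 4.12 (cv2) and the standard library are available. Lean on these libraries where they do the work, as an engineer would, in place of code of your own. Each camera call takes 0.05 s, during which the arm holds its last target. There are 200 camera calls.

TASK

Three small wheeled equipment carriers stand on the staging bench. First park the one with the purple network switch by pushing its red brake pedal fully down to lock, then flick the locked brake pedal of the empty carrier fully up, so that it can be rolled away. Leave the brake of the carrier with the black amplifier as it is.

Things in the scene. Friction and masses are not known exactly. Their poses are not given: they have to be found in the camera images.
- purple_pedal (a point): Centre of the red brake pedal (40 long, 30 wide, 14 mm thick) of the carrier bearing a purple switch; starts raised or nearly. It ends a 14 mm wide arm reaching from the carrier's front edge towards the robot. Site x: along the arm to the hinge, which is 80 mm from this point, 65 mm above the bench; y: level, across the pedal, along the hinge; z: out of its tread.
- empty_pedal (a point): Centre of the like pedal of the empty carrier (bare, pale green mat), same axes; starts locked, fully down or nearly. All pedals: locked, at the lower stop, the arm slopes 18 degrees down to the pedal, centre 40 mm above the bench; released, at the upper stop, 28 degrees up, centre 103 mm. A stiff hinge: 3 to 5 N on the pedal moves it, and it stays where left.
- amp_pedal (a point): Centre of the like pedal of the carrier bearing a black amplifier, same axes; starts raised or nearly, to be left alone. All carriers stand firm: platform 240 x 220 mm on 50 mm castors, front edge 5 mm behind the hinge, top 79 mm above the bench; loads stand 35 mm behind that edge, to 145 mm above the bench.

How it is judged:
By the outcome, as a careful person would: the job done as asked, in the order asked, and still so for the second after the job is handed in, with the robot touching nothing.
It also fails if it takes over 48 s, if anything falls off the work surface, if the arm or the gripper's body presses on something with over 40 N, if the wrist force passes 120 N, or if a joint passes its speed limit or range.

## Working session

There is one attempt and no reset: what is moved stays moved. The work goes in short steps, Python scripts to look and compute and a tool call to move; the robot and the scene stay as the last step left them, time stands still between calls to the robot, and variables do not carry over. Pictures are saved under pics/ and viewed, at most 10 in all, crops included, and the job is handed in when it is done.

Besides the shell and the picture viewer there is one more tool, called after "Emit:" by a JSON object that holds its "fn" and its "kwargs". drive_tool: Moves the arm, as the interface text tells. Its arguments: {"type":"object","properties":{"deltas":{"type":"string"},"gripper":{"type":"number"}},"required":["deltas"]}

```bash
mkdir -p pics; cat > h.py <<'E'
import numpy as np,cv2
from cell import env
def shot(n,f):
    p,d=env.read_camera(n); cv2.imwrite('pics/'+f+'.png',p[:,:,::-1]); np.save('pics/'+f+'.npy',d); np.save('pics/'+f+'_rgb.npy',p); return p,d
def world(n,d):
    c=env.camera_params(n); K=np.array(c['mtx']);T=np.linalg.inv(np.array(c['camera_from_world']))
    v,u=np.mgrid[:d.shape[0],:d.shape[1]]
    P=np.stack([(u-K[0,2])/K[0,0]*d,(v-K[1,2])/K[1,1]*d,d,np.ones_like(d)],-1)
    return (P@T.T)[...,:3]
E
python3 - <<'E'
from h import *
for n in('scene','top'):
    p,d=shot(n,n); W=world(n,d)
    h=cv2.cvtColor(p,cv2.COLOR_RGB2HSV)
    m=(((h[...,0]<8)|(h[...,0]>172))&(h[...,1]>140)&(h[...,2]>60)).astype(np.uint8)
    k,l,s,c=cv2.connectedComponentsWithStats(m)
    for i in range(1,k):
        if s[i,4]>25:
            w=W[(l==i)&(d>0)]; print(n,s[i],np.round(np.median(w,0)),np.round(w.min(0)),np.round(w.max(0)))
print(env.state()['t'])
E
```

```text
scene [354 126  15  15 119] [498. 299. 105.] [480. 287.  92.] [515. 318. 116.]
scene [298 206  18  17 167] [514.   5. 101.] [496.  -9.  89.] [531.  21. 111.]
scene [538 236  13  12 105] [1029.  275.   49.] [1018.  262.   41.] [1042.  295.   53.]
scene [149 282  19  42 415] [ 325. -346.   22.] [ 292. -389.    8.] [ 351. -296.   28.]
scene [234 313  19  19 194] [ 529. -278.   49.] [ 507. -293.   40.] [ 546. -263.   56.]
top [197  25  11   9  96] [1031.  275.   49.] [1019.  261.   37.] [1049.  290.   55.]
top [586  50   9   8  52] [ 935. -708.  110.] [ 925. -721.  105.] [ 945. -696.  114.]
top [415 212  12  16 159] [ 525. -276.   49.] [ 508. -290.   41.] [ 544. -261.   57.]
top [301 216  11  14 150] [512.   6. 103.] [496.  -6.  93.] [530.  18. 115.]
top [171 223  12  15 158] [496. 303. 107.] [480. 288.  93.] [515. 316. 117.]
top [431 293  36  25 315] [ 320. -341.   24.] [ 290. -385.   13.] [ 347. -296.   31.]
0.1
```

View pics/scene.png

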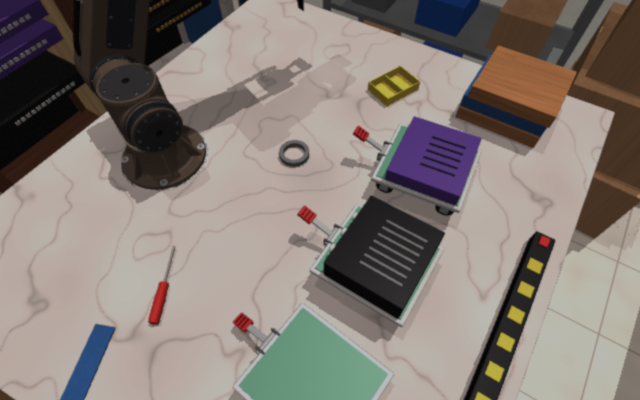

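View pics/top.png

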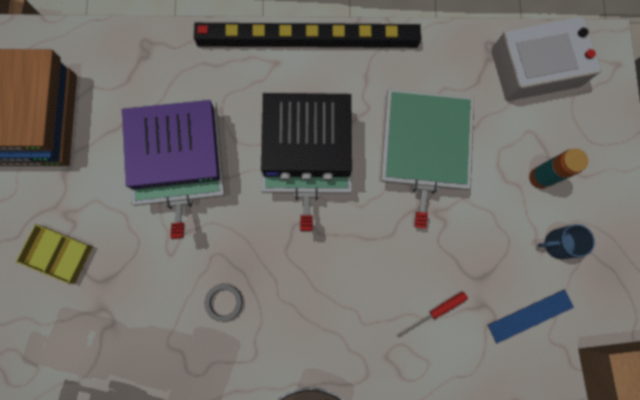

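The scene view shows purple (354–368,126–140), amplifier (307,214) and empty (243,322) pedals, and the top view shows the same ones at (177,230), (306,223) and (421,219). Heights match: about 105 for the raised pedals and about 49 for the locked tread. Next I need the carriers' headings.

```bash
python3 - <<'E'
from h import *
d=np.load('pics/top.npy'); W=world('top',d); h=cv2.cvtColor(np.load('pics/top_rgb.npy'),cv2.COLOR_RGB2HSV)
g=(h[...,0]>60)&(h[...,0]<90)&(h[...,1]>60)&(abs(W[...,2]-79)<10)&(W[...,1]<-150)
p=(h[...,0]>120)&(h[...,0]<150)&(h[...,1]>80)&(abs(W[...,2]-145)<10)
for m in(g,p):
    print(m.sum(),np.median(W[m],0),cv2.minAreaRect(W[m][:,:2].astype(np.float32)))
for c in((421,219),(301+6,223),(177,230)):
    b=(np.hypot(W[...,0]-W[c[1],c[0],0],W[...,1]-W[c[1],c[0],1])<75)&(W[...,2]>30)
    b&=((h[...,0]<8)|(h[...,0]>172))&(h[...,1]>140)
    w=W[b]; print(w.mean(0),cv2.minAreaRect(w[:,:2].astype(np.float32)))
s=env.state(); print(s['tcp_rot'],s['eef_pos'],s['opening'],s['ft_force'])
E
```

```text
6592 [ 724.80324112 -297.05950465   78.66471294] ((715.9821166992188, -404.770751953125), (413.0989685058594, 218.5842742919922), 83.98021697998047)
7 [626.32339588  78.57334414 140.73366387] ((626.19677734375, 82.2641372680664), (1.728096604347229, 24.808460235595703), 0.9581249952316284)
[ 525.80682668 -275.40211788   49.17117504] ((525.7333374023438, -275.5422668457031), (27.905338287353516, 35.505306243896484), 82.85057067871094)
[512.25645659   6.21524514 103.19014802] ((512.8099975585938, 6.203278064727783), (23.400161743164062, 33.40302276611328), 89.51154327392578)
[495.89709146 302.68938505 106.96104353] ((496.3054504394531, 303.5029602050781), (34.80774688720703, 26.316186904907227), 10.084118843078613)
[-3.14056489e+00 -1.13852852e-04  2.90983159e+00] [143.47250327 608.09753707 231.09765545] 1.0039103516735397 [-0.25460331  0.21430482 -0.79374836]
```

Emit:
{"fn": "drive_tool", "kwargs": {"deltas": "0.29 -0.255 0 0.02;0.29 -0.255 0 0.02;0.29 -0.255 0 0.02;0.29 -0.255 0 0.015;0.29 -0.255 0 0;0.29 -0.255 0 0;0.29 -0.255 0 0;0.29 -0.255 0 0;0.29 -0.255 0 0;0.29 -0.255 0 0", "gripper": 1}}

```text
t: 0.93
eef_pos: [434.7, 351.8, 231.5]
tcp_rot: [-3.142, -0.0, -3.138]
ft_force: [0.7, 1.0, 0.4]
opening: 0.358
grip_force: 0.0
```

Emit:
{"fn": "drive_tool", "kwargs": {"deltas": "0.29 -0.255 0 0;0.29 -0.255 0 0;0 0 -0.3 0;0 0 -0.3 0;0 0 0 0;0 0 0 0"}}

```text
t: 1.43
eef_pos: [491.1, 302.0, 170.9]
tcp_rot: [-3.14, -0.003, -3.138]
ft_force: [-0.0, -0.1, 0.9]
opening: 0.01
grip_force: 0.0
```

Emit:
{"fn": "drive_tool", "kwargs": {"deltas": "0 0 -0.2 0;0 0 -0.15 0;0 0 -0.1 0;0 0 -0.1 0;0 0 -0.1 0;0 0 -0.1 0;0 0 -0.1 0;0 0 -0.1 0;0 0 0 0"}}

```text
t: 2.18
eef_pos: [491.3, 302.2, 74.8]
tcp_rot: [-3.141, -0.001, -3.138]
ft_force: [-0.1, 0.3, 0.4]
opening: 0.005
grip_force: 0.0
```

Emit:
{"fn": "drive_tool", "kwargs": {"deltas": "0 0 -0.04 0;0 0 -0.03 0;0 0 0 0;0 0 0 0"}}

```text
t: 2.52
eef_pos: [491.6, 302.3, 69.7]
tcp_rot: [3.141, 0.0, -3.138]
ft_force: [0.3, 0.1, -0.3]
opening: 0.001
grip_force: 0.0
```

```bash
python3 - <<'E'
from h import *
p,d=shot('scene','s2'); cv2.imwrite('pics/s2c.png',cv2.resize(p[70:230,290:490,::-1],None,fx=3.5,fy=3.5))
W=world('scene',d); h=cv2.cvtColor(p,cv2.COLOR_RGB2HSV)
m=((h[...,0]<8)|(h[...,0]>172))&(h[...,1]>140)&(abs(W[...,1]-300)<60)&(abs(W[...,0]-495)<60)&(W[...,2]>20)
w=W[m];print(m.sum(),w.mean(0),w.min(0),w.max(0)); print(env.state()['ft_force'])
E
```

```text
56 [498.47815417 295.88046599  48.52680361] [476.71812656 285.87896189  34.89958657] [510.07357654 313.30666441  65.12559463]
[0.88777846 0.69628093 0.7635887 ]
```

View pics/s2c.png

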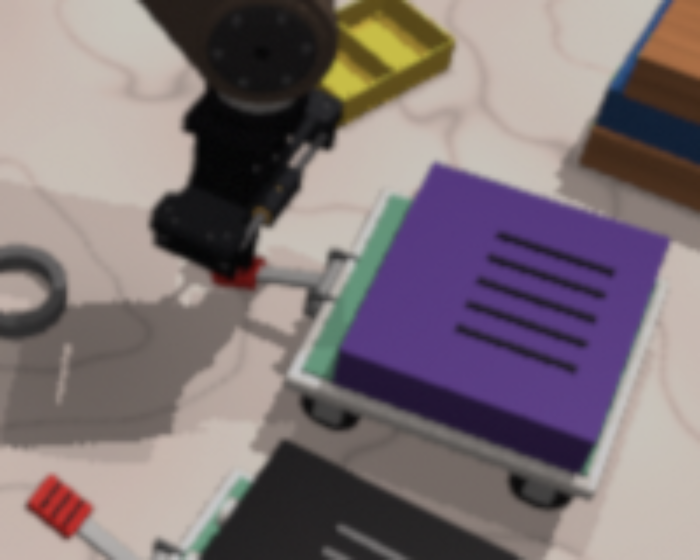

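The purple pedal at crop (238,272) is under the closed fingers and almost down. I'll keep pushing in small steps until the stop shows up as force.

Emit:
{"fn": "drive_tool", "kwargs": {"deltas": "0 0 -0.03 0;0 0 -0.02 0;0 0 0 0"}}

```text
t: 2.82
eef_pos: [492.2, 302.5, 67.1]
tcp_rot: [3.141, 0.003, -3.138]
ft_force: [-5.4, -3.5, 30.0]
opening: 0.005
grip_force: 14.7
```

Emit:
{"fn": "drive_tool", "kwargs": {"deltas": "0 0 -0.02 0;0 0 0 0;0 0 0 0"}}

```text
t: 3.07
eef_pos: [492.3, 302.5, 66.6]
tcp_rot: [3.14, 0.004, -3.138]
ft_force: [-10.8, -6.4, 45.6]
opening: 0.003
grip_force: 23.3
```

Emit:
{"fn": "drive_tool", "kwargs": {"deltas": "0 0 0.1 0;0 0 0.3 0;0 0 0.4 0;0 0 0.4 0;0 0 0.2 0;0 -0.3 0 0;0.03 -0.4 0 0;0.03 -0.4 0 0;0.03 -0.4 0 0;0.03 -0.4 0 0", "gripper": 1}}

```text
t: 3.9
eef_pos: [503.2, 110.7, 202.8]
tcp_rot: [3.141, 0.0, -3.137]
ft_force: [0.6, 0.8, 0.5]
opening: 0.004
grip_force: 0.0
```

Emit:
{"fn": "drive_tool", "kwargs": {"deltas": "0.03 -0.4 0 0;0.03 -0.4 0 0;0.03 -0.4 0 0;0.03 -0.4 0 0;0.03 -0.4 0 -0.016;0.03 -0.4 0 -0.017;0.03 -0.4 0 0;0.03 -0.4 0 0;0 0 0 0;0 0 0 0", "gripper": 0}}

```text
t: 4.73
eef_pos: [527.2, -209.4, 202.2]
tcp_rot: [3.141, -0.001, 3.039]
ft_force: [-0.8, 0.6, -0.0]
opening: 0.649
grip_force: 0.0
```

```bash
python3 - <<'E'
from h import *
s=env.state(); p,d=shot('wrist','w1'); c=env.camera_params('wrist')
from scipy.spatial.transform import Rotation as R
T=np.eye(4);T[:3,:3]=R.from_euler('xyz',s['tcp_rot']).as_matrix();T[:3,3]=s['eef_pos']
T=T@np.array(c['mount']);K=np.array(c['mtx']);v,u=np.mgrid[:400,:640]
W=(np.stack([(u-K[0,2])/K[0,0]*d,(v-K[1,2])/K[1,1]*d,d,np.ones_like(d)],-1)@T.T)[...,:3]
h=cv2.cvtColor(p,cv2.COLOR_RGB2HSV)
m=((h[...,0]<8)|(h[...,0]>172))&(h[...,1]>140)&(d>0)&(W[...,2]>15)
w=W[m];print(m.sum(),np.median(w,0),np.percentile(w,2,0),np.percentile(w,98,0),cv2.minAreaRect(w[:,:2].astype(np.float32)))
print(s['eef_pos'],s['tcp_rot'])
p,d=shot('scene','s3');W=world('scene',d); h=cv2.cvtColor(p,cv2.COLOR_RGB2HSV)
for y in(300,6):
  m=((h[...,0]<8)|(h[...,0]>172))&(h[...,1]>140)&(abs(W[...,1]-y)<60)&(abs(W[...,0]-495)<60)&(W[...,2]>20)
  w=W[m];print(m.sum(),w.mean(0),w.min(0),w.max(0))
E
```

```text
3682 [509.50783807  -9.59023043  99.00895615] [ 339.03079356 -381.01555969   17.91501562] [541.17297323  16.82014368 285.23512298] ((505.604736328125, -164.8349609375), (543.2781982421875, 163.93841552734375), 67.2505874633789)
[ 527.16876493 -209.38650225  202.18472592] [ 3.14123792e+00 -5.04894542e-04  3.03856580e+00]
94 [492.81174945 298.36922344  47.35063797] [473.7733699  287.08099031  35.18211655] [510.83616371 314.8523473   54.68654136]
166 [514.04797009   4.43217444 101.09965848] [496.67979849  -8.37642517  92.35587827] [531.10109379  19.1151354  110.23110754]
```

View pics/w1.png

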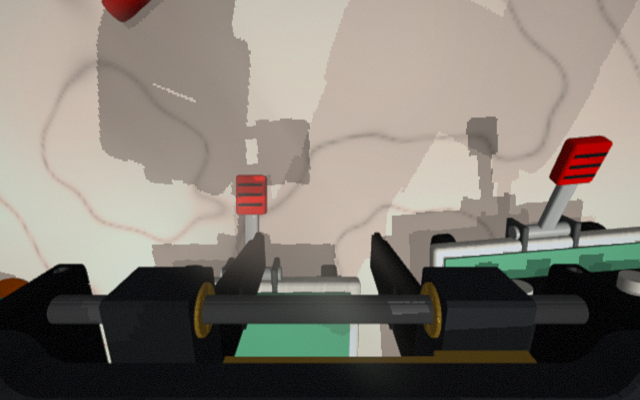

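The wrist view shows the empty carrier's pedal at (252,194) and the raised amplifier pedal at (580,160). The purple pedal stayed down, with its tread at about 47 mm. I'll move over the empty pedal and refine its position from the saved wrist image.

```bash
python3 - <<'E'
from h import *
from scipy.spatial.transform import Rotation as R
d=np.load('pics/w1.npy');p=np.load('pics/w1_rgb.npy');c=env.camera_params('wrist')
T=np.eye(4);T[:3,:3]=R.from_euler('xyz',[3.1412,-.0005,3.0386]).as_matrix();T[:3,3]=[527.17,-209.39,202.18]
T=T@np.array(c['mount']);K=np.array(c['mtx']);v,u=np.mgrid[:400,:640]
W=(np.stack([(u-K[0,2])/K[0,0]*d,(v-K[1,2])/K[1,1]*d,d,np.ones_like(d)],-1)@T.T)[...,:3]
h=cv2.cvtColor(p,cv2.COLOR_RGB2HSV)
m=((h[...,0]<8)|(h[...,0]>172))&(h[...,1]>120)&(d>0)&(u>220)&(u<285)&(v>160)&(v<230)
w=W[m];print(m.sum(),np.median(w,0),np.percentile(w,2,0),np.percentile(w,98,0),cv2.minAreaRect(w[:,:2].astype(np.float32)))
E
```

```text
928 [ 526.51639578 -276.47025117   49.10935921] [ 507.64820752 -291.33707488   42.64150906] [ 543.26408319 -262.85986904   54.26235898] ((526.2476196289062, -277.359619140625), (29.176029205322266, 38.790916442871094), 84.17131042480469)
```

Emit:
{"fn": "drive_tool", "kwargs": {"deltas": "0 -0.34 0 0;0 -0.34 0 0;0 0 -0.3 0;0 0 -0.4 0;0 0 -0.4 0;0 0 -0.3 0;0 0 -0.2 0;0 0 0 0;0 0 0 0", "gripper": 0}}

```text
t: 5.58
eef_pos: [527.7, -274.3, 42.5]
tcp_rot: [3.141, -0.001, 3.043]
ft_force: [0.4, 0.1, 0.1]
opening: 0.999
grip_force: 0.0
```

Emit:
{"fn": "drive_tool", "kwargs": {"deltas": "0 0 -0.02 0;0 0 0 0;0 0 0 0;0 0 0 0;0 0 0 0;0 0 0 0;0 0 0 0;0 0 0 0;0 0 0 0", "gripper": 0.75}}

```text
t: 6.33
eef_pos: [527.6, -275.7, 40.7]
tcp_rot: [3.141, -0.0, 3.042]
ft_force: [-0.2, 0.2, -0.8]
opening: 0.423
grip_force: 0.0
```

Emit:
{"fn": "drive_tool", "kwargs": {"deltas": "0 0 0 0;0 0 0 0;0 0 0 0;0 0 0 0;0 0 0 0", "gripper": 1}}

```text
t: 6.75
eef_pos: [527.4, -276.8, 40.6]
tcp_rot: [-3.14, 0.0, 3.042]
ft_force: [-3.0, -8.4, -1.5]
opening: 0.313
grip_force: 30.0
```

Emit:
{"fn": "drive_tool", "kwargs": {"deltas": "-0.015 0 0.06 0;-0.015 0 0.06 0;-0.005 0 0.06 0;-0.005 0 0.065 0;0.005 0 0.06 0;0.005 0 0.065 0;0.015 0 0.06 0;0.015 0 0.06 0;0 0 0 0"}}

```text
t: 7.5
eef_pos: [527.8, -276.9, 90.1]
tcp_rot: [-3.14, 0.001, 3.042]
ft_force: [-1.4, -7.1, -0.7]
opening: 0.311
grip_force: 30.0
```

Emit:
{"fn": "drive_tool", "kwargs": {"deltas": "0.03 0 0.075 0;0.02 0 0.04 0;0 0 0 0;0 0 0 0"}}

```text
t: 7.83
eef_pos: [532.5, -277.3, 101.3]
tcp_rot: [-3.139, 0.001, 3.042]
ft_force: [-2.6, -10.6, -0.4]
opening: 0.312
grip_force: 30.0
```

Emit:
{"fn": "drive_tool", "kwargs": {"deltas": "0.01 0 0.02 0;0.01 0 0.02 0;0 0 0 0"}}

```text
t: 8.08
eef_pos: [534.3, -277.4, 104.8]
tcp_rot: [-3.139, -0.0, 3.042]
ft_force: [-1.7, -13.1, -3.7]
opening: 0.312
grip_force: 30.0
```

Emit:
{"fn": "drive_tool", "kwargs": {"deltas": "0 0 0.02 0;0 0 0.01 0;0 0 0 0"}}

```text
t: 8.33
eef_pos: [535.2, -277.6, 107.7]
tcp_rot: [-3.139, 0.002, 3.042]
ft_force: [3.7, -10.7, -9.1]
opening: 0.314
grip_force: 30.0
```

Emit:
{"fn": "drive_tool", "kwargs": {"deltas": "0 0 0.02 0;0 0 0.01 0;0 0 0 0;0 0 0 0"}}

```text
t: 8.67
eef_pos: [535.0, -277.5, 108.5]
tcp_rot: [-3.14, 0.001, 3.041]
ft_force: [9.5, -15.1, -31.9]
opening: 0.312
grip_force: 30.0
```

Emit:
{"fn": "drive_tool", "kwargs": {"deltas": "0 0 0.02 0;0 0 0.01 0;0 0 0 0;0 0 0 0"}}

```text
t: 9.0
eef_pos: [534.4, -277.4, 110.4]
tcp_rot: [-3.141, -0.001, 3.041]
ft_force: [9.1, -17.6, -39.8]
opening: 0.311
grip_force: 30.0
```

The upper stop is reached (−40 N, no further motion). Release and retreat.

Emit:
{"fn": "drive_tool", "kwargs": {"deltas": "0 0 0 0;0 0 0 0;0 0 0 0;0 0 0 0;0 0 0 0;0 0 0 0;0 0 0 0", "gripper": 0}}

```text
t: 9.58
eef_pos: [534.6, -275.6, 114.4]
tcp_rot: [-3.142, 0.0, 3.042]
ft_force: [0.4, 0.2, 0.8]
opening: 0.744
grip_force: 0.0
```

Emit:
{"fn": "drive_tool", "kwargs": {"deltas": "0 0 0.2 0;0 0 0.4 0;0 0 0.4 0;-0.2 0 0.2 0;-0.4 0 0 0;-0.4 0 0 0;-0.2 0 0 0;0 0 0 0;0 0 0 0"}}

```text
t: 10.33
eef_pos: [414.2, -276.0, 234.9]
tcp_rot: [-3.141, 0.001, 3.04]
ft_force: [-0.2, -1.2, 0.1]
opening: 1.001
grip_force: 0.0
```

```bash
python3 - <<'E'
from h import *
p,d=shot('scene','s4');W=world('scene',d); h=cv2.cvtColor(p,cv2.COLOR_RGB2HSV)
for y in(300,6,-278):
  m=((h[...,0]<8)|(h[...,0]>172))&(h[...,1]>140)&(abs(W[...,1]-y)<60)&(abs(W[...,0]-505)<60)&(W[...,2]>20)
  w=W[m];print(m.sum(),w.mean(0),w.min(0),w.max(0))
E
```

```text
94 [492.69123959 298.62508891  47.03046152] [473.687225   287.11187332  38.20781884] [510.60494347 315.16254238  55.80059289]
168 [513.86489376   4.3769291  101.25220457] [497.30051139  -8.75379865  90.33849523] [530.77131604  20.05729252 110.85883505]
249 [ 535.10343289 -278.0509992   108.27214889] [ 517.43334585 -292.10118664   97.94511402] [ 552.06928042 -262.9497687   118.86728485]
```

View pics/s4.png

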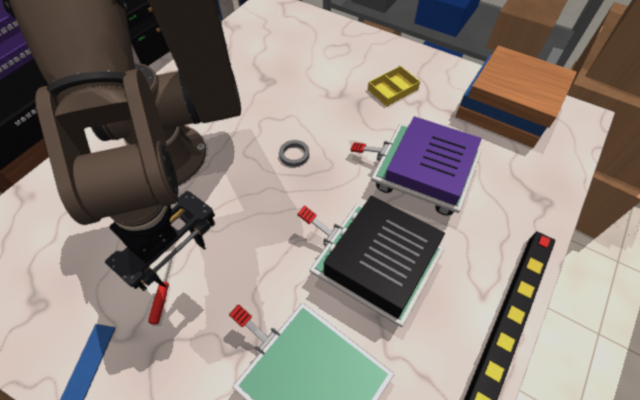

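The purple pedal at (357,148) is down with its tread at 47 mm (46.7 expected). The empty carrier's pedal at (240,316) is up at 108 mm (109 expected). The amplifier pedal at (307,214) hasn't moved, and the gripper is clear.

```bash
python3 -c "
from cell import env
print(env.job_done())"
```

```text
the job is handed in; nothing more can be done
None
```

The job is handed in at about 10 s: the purple-switch carrier's brake was pushed down to its stop first, then the empty carrier's was lifted to its upper stop, and the amplifier carrier's was left untouched.

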